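# Hang the parts caddy and drop the gate latch

### The job

Hang the small parts caddy on the bench rail: bring it to the rail's open end, thread its loop over the end and slide it along until it hangs up against the stop collar at the far, closed end, and let go of it there; keep it upright so that nothing spills. Then close the gate at the open end: lift the swung-out latch bar over the outer lip of its keeper, swing it in and let it drop fully home in the notch. Leave the plain bin, the bracket and the clamp ring where they are.

Things in the scene. Friction and masses are not known exactly. Their poses are not given: they have to be found in the camera images.
- caddy_mid (a point): Centre of the parts caddy, 77.5 mm above its underside: grey tray 50 x 50 x 38 mm with a few small steel clamps fixed in it and an upright loop across its middle, 155 mm high in all, about 0.22 kg, loose. z up; y goes through the loop's opening and must lie along the rail, either way round. Loop: plate 12 mm thick (y), 56 mm wide (x); opening 40 mm wide, from 38 to 105 mm above the underside.
- caddy_tab (a point): Point on the caddy's grip tab, 135 mm above the caddy's underside, 30 mm above caddy_eye. The tab is a plain block on top of the loop, 30 mm wide (along x), 12 mm thick (along y), from 113 to 155 mm above the underside. Same axes as caddy_mid.
- caddy_eye (a point): Middle of the underside of the loop's crossbar (8 mm high), 105 mm above the caddy's underside: the place that rests on the rail. When the caddy hangs, this point is 6 mm above the rail's axis. Same axes as caddy_mid.
- rail_tip (a point): Centre of the open end of the rail, a level round steel bar 12 mm in diameter, its axis 150 mm above the bench; the other end is closed. Axes here and at all points of the stand: z up, y along the rail, out through the open end, x across. In this frame the pivot post is at x -70 mm, the keeper post at x +50 mm, both at y +20 mm, with a gap from x -58 to +40 mm between them. Foot plates 6 mm high.
- rail_stop (a point): Point on the rail's axis at the face of the stop collar (disc 36 mm in diameter, in front of a 30 mm square post 162 mm high) at the closed end, 200 mm from rail_tip. The caddy has arrived when its loop plate stands against or close to this collar. Axes as rail_tip.
- latch_pivot (a point): Where the latch bar's two hinge axes (upright and level) cross, on the pivot post, 150 mm above the bench: 70 mm to the -x side of the rail and 20 mm beyond its end. The fork round it reaches 17 mm above this point. Axes as rail_tip.
- keeper_notch (a point): Centre of the keeper's notch at the height of the closed bar's axis, 150 mm above the bench, 120 mm along +x from latch_pivot. The notch is open at the top, 18 mm wide (y); the keeper is 20 mm long (x). Its lips are 7 mm thick: the outer one (+y) rises 10 mm above this point, 17 mm above the lowered bar's underside; the inner one (-y) is a backstop rising 28 mm above this point. Axes as rail_tip.
- latch_grip (a point): Grip point on the latch bar's upright black handle, a round post 16 mm in diameter and 46 mm high, 150 mm out from latch_pivot. The point is 34 mm above the bar's axis, 27 mm above the bar's top, 19 mm below the handle's top. The steel bar is 10 mm wide, 14 mm high, reaches 164 mm from the pivot, 0.18 kg with its handle. x points out along the bar, z up along the handle.
- latch_swing (a joint): Swing of the latch bar about the upright axis at latch_pivot, rad: 0 = along +x of the stand, across the rail's open end and in line with the keeper notch; positive = swung out, away from the rail, towards +y (counter-clockwise from above). Starts at 1.3 to 1.7; stays where it is left (light friction).
- latch_lift (a joint): Lift of the latch bar about the level axis at latch_pivot, rad: 0 = level, its lowest (so low it cannot pass the keeper's outer lip), positive = free end raised, up to 1.0. Falls back to 0 by its own weight. 0.17 and more clears the outer lip; the inner lip still stops it below about 0.25.
- plain_bin: Bystander: grey open tray of the same 50 x 50 x 38 mm size but without a loop, standing beside the caddy (either may be on the left). Origin at the centre of its underside. Leave alone.
- bracket: Bystander: loose aluminium angle bracket 90 x 50 mm, 64 mm high. Origin at the centre of its underside. Leave alone.
- clamp_ring: Bystander: loose steel ring 64 mm in diameter, 13 mm high, lying flat. Origin at the centre of its underside. Leave alone.
Not all that is in view belongs to the job. Several things look just like the part that bears caddy_mid: the one meant starts nearest to the robot's base.

How it is judged:
On the way, in this order (a step that is already met when the one before it is completed fails the run):
1. the caddy's loop is threaded on the rail from the open end (x of caddy_eye in the frame of rail_tip between -0.02 and 0.02 m and z of caddy_eye in the frame of rail_tip between -0.002 and 0.045 m and y of caddy_eye in the frame of rail_tip between -0.12 and -0.01 m), for 0.05 s.
2. the caddy hangs on the rail at the stop collar, let go (x of caddy_eye in the frame of rail_tip between -0.02 and 0.02 m and z of caddy_eye in the frame of rail_tip between 0 and 0.013 m and y of caddy_eye in the frame of rail_stop below 0.035 m and contact force between caddy and the fingers below 0.1 N), for 0.2 s.
3. the latch bar is raised above the outer lip, still outside the notch (value of joint latch_lift above 0.11 rad and value of joint latch_swing above 0.09 rad), for 0.05 s.
At the end, for the whole second after the job is handed in: The caddy hangs by its loop on the rail, its loop's middle within 35 mm of the stop collar's face and its tilt under 0.3 rad; the latch bar lies down in the keeper's notch (lift under 0.035 rad, swing within 0.07 rad of 0) and is at rest (x of caddy_eye in the frame of rail_tip between -0.02 and 0.02 m and z of caddy_eye in the frame of rail_tip between 0 and 0.013 m and y of caddy_eye in the frame of rail_stop below 0.035 m and angle between caddy_mid's own z axis and vertical below 0.3 rad and value of joint latch_lift below 0.035 rad and value of joint latch_swing between -0.07 and 0.07 rad and velocity of joint latch_lift between -0.1 and 0.1 rad/s); the robot touches nothing.
It fails at once if the caddy is tipped by more than 0.7 rad (angle between caddy_mid's own z axis and vertical above 0.7 rad).
It fails at once if the plain bin is moved by more than 30 mm (distance of plain_bin from where it was at the start of the episode above 0.03 m).
It fails at once if the bracket is moved by more than 30 mm (distance of bracket from where it was at the start of the episode above 0.03 m).
It fails at once if the clamp ring is moved by more than 30 mm (distance of clamp_ring from where it was at the start of the episode above 0.03 m).
It also fails if it takes over 70 s, if anything falls off the work surface, if the arm or the gripper's body presses on something with over 40 N, if the wrist force passes 120 N, or if a joint passes its speed limit or range.

### The arm

A 7-joint arm with a two-finger parallel gripper is mounted at the origin on the work surface. World frame = base frame: x ahead of the robot, y to its left, z up, the work surface at z = 0. Lengths are in m, angles in rad, forces in N, time in s.
With the tool pointing down it reaches from about 0.35 to 0.9 m from the base axis. Payload 8.1 kg.
Tool frame: the origin (TCP) lies midway between the tips of the shut fingers; the grasp point (between the pads) lies 19 mm behind it; x points along the fingers, z is the direction in which the jaws open and shut, and the axes are right-handed (so a half turn about x gives the same grasp; the last joint's range is limited). The gripper opens to 92 mm and grips with 3 to 60 N. Pads are 19 mm wide; open, the fingers measure 130 mm over their backs; the gripper's body (75 mm by 190 mm) begins 47 mm behind the grasp point.
Start: joints at [-1.325, 0.434, 0.025, 1.573, -0.012, 1.134, -0.075], TCP at [0.214, 0.587, 0.207] pointing down, gripper open.
Joint ranges: [-2.62, 2.62], [-0.44, 2.09], [-1.27, 1.32], [0.08, 2.57], [-1.32, 4.46], [0.12, 2], [-2.74, 2.74]. Speed limits (rad/s): [2.22, 2.22, 3.01, 3.01, 3.14, 3.14, 3.14].

### API

Orientations are given as a rotation vector (axis times angle).
In Python, from cell import arm gives the robot as it stands. The module is installed in compiled form; this text tells all that it offers.
- The arm moves only by the tool move_arm, never from a script. Its argument "steps" is text: rows parted by semicolons, each of 5 numbers parted by spaces: the shift along the tool's x, y, z in m, then the turn about the tool's x in rad, then the closure in counts, from 0 (fully open) to 255 (shut). A call has 1 to 10 rows; each row is the pose to reach, as a shift and turn from the pose commanded when the call began, along the tool's axes at that moment; what a row does not reach only later rows make up. A row lasts 1/12 s, in which the tool goes at most 41.7 mm and 7.16 degrees, less where a joint would pass 70% of its speed; a pose out of reach is approached as far as the arm can. A call with a gripper value outside its range is refused whole. The fingers move at their own pace and stop on an object; "squeeze" is the grip in N (left out, the last holds). Time passes only in rows, so rows that repeat a pose let the fingers close. It gives the time, the measured TCP pose, the force and the opening at its end, in the units of the state.
- arm.observe(): the state, without advancing time (a new reading comes with each control period).
- arm.get_image(name): name is "scene" or "top" or "wrist"; returns a dict with "img" (384x512x3 uint8, blue, green, red), "z_map" (384x512 float32, m along the optical axis (not along the pixel's ray), 0 where there is no reading), "vfov" (degrees; the focal length in pixels is half the picture's height over the tangent of half this angle, whatever the lens; pixels are square), "cx", "cy" (the principal point, pixels), "extrinsics" (4x4, takes a point from camera to world coordinates). Camera axes: x right, y up, looking along -z (the intrinsics and any distortion apply to the point x, -y, -z); pixel columns grow to the right and rows downward; lengths in m; the calibration is good to about 2 mm. A picture is of the moment at which its call begins.
- arm.sign_off(): hands the job in, once; it reports no verdict.
The state is a dict: "clock": time; "joints": joint angles; "dq": joint speeds; "joint_efforts": joint torques, N m; "position": TCP position; "ee_rot": TCP orientation; "force": force on the tool from outside, world axes, zero at the start; "ft_torque": the same for the moment, N m; "width": opening from 0.0 (shut) to 1.0 (fully open).
Only numpy, scipy, OpenCV 4.12 (cv2) and the standard library are available. Lean on these libraries where they do the work, as an engineer would, in place of code of your own. Each camera call takes 0.05 s, during which the arm holds its last target.

## Working session

There is one attempt and no reset: what is moved stays moved. The work goes in short steps, Python scripts to look and compute and a tool call to move; the robot and the scene stay as the last step left them, time stands still between calls to the robot, and variables do not carry over. Pictures are saved under pics/ and viewed, and the job is handed in when it is done.

Besides the shell and the picture viewer there is one more tool, called by a JSON object that holds its "name" and its "arguments". move_arm: Moves the arm, as the interface text tells. Its arguments: {"type":"object","properties":{"steps":{"type":"string"},"squeeze":{"type":"number"}},"required":["steps"]}

```bash
mkdir -p pics
cat > h.py <<'E'
import numpy as np, cv2
from cell import arm
def grab(n,tag=None):
    d=arm.get_image(n)
    np.savez(f'{n}_{tag}.npz',**d)
    cv2.imwrite(f'pics/{n}_{tag}.png',d['img'])
    return d
def load(n,tag): return dict(np.load(f'{n}_{tag}.npz'))
def ray(d,u,v):
    f=d['img'].shape[0]/2/np.tan(np.radians(float(d['vfov']))/2)
    r=np.array([(u-d['cx'])/f,-(v-d['cy'])/f,-1.0]); T=d['extrinsics']
    return T[:3,3],T[:3,:3]@r
def onz(d,u,v,z):
    o,r=ray(d,u,v); return o+r*(z-o[2])/r[2]
def dep(d,u,v):
    o,r=ray(d,u,v); return o+r*float(d['z_map'][int(v),int(u)])
E
python3 - <<'E'
from h import *
for n in('scene','top','wrist'):
    d=grab(n,'0'); print(n,d['vfov'],d['cx'],d['cy'],np.round(d['extrinsics'],3).tolist())
    print([k for k in d], (d['z_map']>0).mean())
s=arm.observe();print(s)
E
```

```text
scene 45.23954451077313 261.31182989045857 189.55996224813532 [[-0.643, -0.59, 0.489, 1.13], [0.766, -0.502, 0.402, 0.483], [0.008, 0.633, 0.774, 1.06], [0.0, 0.0, 0.0, 1.0]]
['img', 'z_map', 'vfov', 'cx', 'cy', 'extrinsics'] 0.9959920247395834
top 43.455915259042754 250.7317272081256 200.26287800273542 [[0.027, 0.982, -0.185, 0.302], [-1.0, 0.029, 0.008, 0.008], [0.013, 0.185, 0.983, 1.53], [0.0, 0.0, 0.0, 1.0]]
['img', 'z_map', 'vfov', 'cx', 'cy', 'extrinsics'] 0.9958343505859375
wrist 63.119410095547565 254.83710724173673 189.07892323906614 [[0.343, -0.91, -0.234, 0.15], [0.939, 0.332, 0.087, 0.611], [-0.001, -0.25, 0.968, 0.384], [0.0, 0.0, 0.0, 1.0]]
['img', 'z_map', 'vfov', 'cx', 'cy', 'extrinsics'] 0.9842274983723959
{'clock': 0.15, 'joints': array([-1.32461996,  0.43502887,  0.02495822,  1.57387641, -0.01161579,
        1.13401372, -0.07504213]), 'dq': array([-0.00099598, -0.00319964,  0.00145198, -0.00308568,  0.00061432,
       -0.00021161,  0.00099876]), 'joint_efforts': array([ 1.52676672e-03, -6.68259358e+01,  9.85837653e-01, -3.14695215e+01,
       -6.04927191e-02,  3.93825327e-02,  5.04259435e-05]), 'position': array([0.21348366, 0.58696997, 0.20615076]), 'ee_rot': array([-0.9492935 ,  1.35519349,  0.94805848]), 'force': array([-0.35640109, -0.32626961, -0.57565782]), 'ft_torque': array([ 0.01529529, -0.01867626, -0.00885976]), 'width': 0.9978014504743837}
```

View pics/scene_0.png

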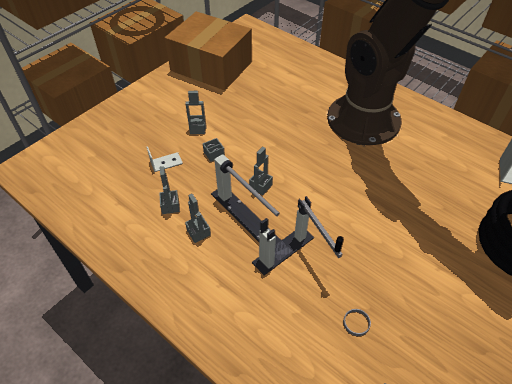

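View pics/top_0.png

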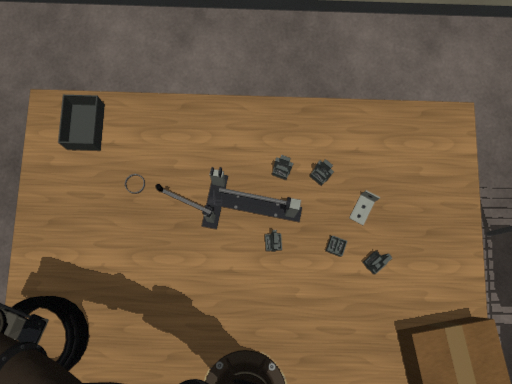

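View pics/wrist_0.png

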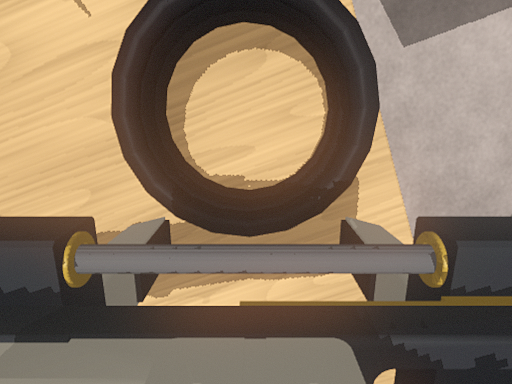

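Four look-alike looped caddies are visible in the top view: (283,167), (321,172), (273,240), (376,261). The plain bin is at (336,245). The robot base is at about (243,375), so (273,240) looks nearest. I'll measure all four and check a crop.

Run:
```python
from h import *
t=load('top','0'); s=load('scene','0')
for u,v in[(283,167),(321,172),(273,240),(376,261),(336,245),(45,300),(20,335),(135,176),(60,345)]:
    p=dep(t,u,v); print((u,v),p.round(3),'r',np.hypot(*p[:2]).round(3))
H,W=t['z_map'].shape
def cloud(d):
    f=H/2/np.tan(np.radians(float(d['vfov']))/2)
    u,v=np.meshgrid(np.arange(W),np.arange(H)); z=d['z_map']
    c=np.stack([(u-d['cx'])/f*z,-(v-d['cy'])/f*z,-z],-1); T=d['extrinsics']
    return c@T[:3,:3].T+T[:3,3]
for n,d,box in(('top',t,(253,215,40,50)),('scene',s,(240,140,45,60))):
    P=cloud(d); x,y,w,h=box
    Q=P[y:y+h,x:x+w].reshape(-1,3); 
    for lo,hi in((.045,.105),(.105,.14),(.14,.165)):
        q=Q[(Q[:,2]>lo)&(Q[:,2]<hi)]; print(n,lo,len(q),q.mean(0).round(3) if len(q) else '',q.min(0).round(3) if len(q) else '',q.max(0).round(3) if len(q) else '')
a=cv2.resize(t['img'][140:290,140:410],None,fx=2.9,fy=2.9,interpolation=cv2.INTER_CUBIC)
cv2.imwrite('pics/topcrop.png',a)
b=cv2.resize(s['img'][80:280,140:360],None,fx=3,fy=3,interpolation=cv2.INTER_CUBIC)
cv2.imwrite('pics/scenecrop.png',b)
```

```text
(283, 167) [ 0.694 -0.104  0.037] r 0.701
(321, 172) [ 0.68  -0.225  0.038] r 0.717
(273, 240) [ 0.449 -0.071  0.131] r 0.455
(376, 261) [ 0.403 -0.398  0.028] r 0.567
(336, 245) [ 0.449 -0.273  0.033] r 0.526
(45, 300) [0.26  0.582 0.104] r 0.637
(20, 335) [0.183 0.541 0.331] r 0.572
(135, 176) [ 0.659  0.375 -0.002] r 0.758
(60, 345) [ 0.124  0.566 -0.004] r 0.579
top 0.045 13 [ 0.438 -0.075  0.071] [ 0.426 -0.082  0.051] [ 0.477 -0.068  0.099]
top 0.105 47 [ 0.45  -0.075  0.116] [ 0.427 -0.084  0.105] [ 0.482 -0.069  0.138]
top 0.14 44 [ 0.453 -0.076  0.153] [ 0.439 -0.081  0.144] [ 0.467 -0.07   0.163]
scene 0.045 120 [ 0.459 -0.073  0.075] [ 0.424 -0.082  0.045] [ 0.484 -0.066  0.105]
scene 0.105 104 [ 0.46  -0.072  0.12 ] [ 0.427 -0.079  0.106] [ 0.482 -0.067  0.14 ]
scene 0.14 212 [ 0.538 -0.028  0.155] [ 0.44 -0.08  0.14] [0.588 0.04  0.163]
```

View pics/topcrop.png

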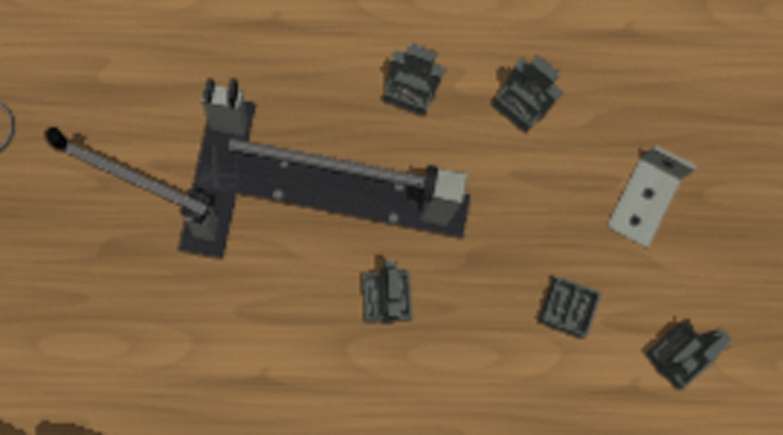

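View pics/scenecrop.png

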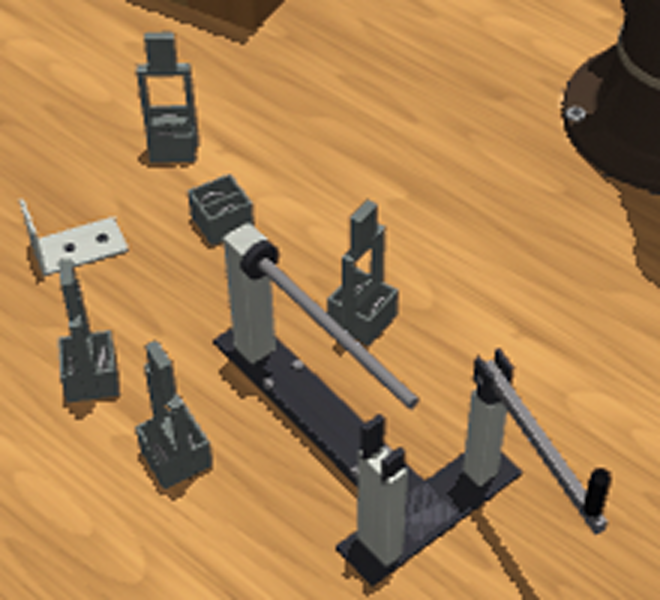

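The caddy at top (273,240) fits: r≈0.455, against 0.567, 0.70 and 0.717 for the others. The crop shows it has a loop and a tab. Next I'll measure the rail, the latch and the caddy's yaw.

```bash
cat >> h.py <<'E'
def cloud(d):
    H,W=d['z_map'].shape
    f=H/2/np.tan(np.radians(float(d['vfov']))/2)
    u,v=np.meshgrid(np.arange(W),np.arange(H)); z=d['z_map']
    c=np.stack([(u-d['cx'])/f*z,-(v-d['cy'])/f*z,-z],-1); T=d['extrinsics']
    return c@T[:3,:3].T+T[:3,3]
def line(q):
    m=q.mean(0); _,s,vt=np.linalg.svd(q-m); a=vt[0]; t=(q-m)@a
    return m,a,t.min(),t.max(),s
E
python3 - <<'E'
from h import *
for n in('top','scene'):
    d=load(n,'0'); P=cloud(d).reshape(-1,3)
    ok=(d['z_map'].reshape(-1)>0)
    P=P[ok]
    # bench height check
    b=P[(abs(P[:,2])<.02)&(P[:,0]>.3)&(P[:,0]<.8)&(abs(P[:,1])<.3)]; print(n,'bench',np.median(b[:,2]).round(4))
    R=P[(P[:,2]>.14)&(P[:,2]<.165)&(P[:,0]>.52)&(P[:,0]<.66)&(P[:,1]>-.12)&(P[:,1]<.09)]
    m,a,l,h,s=line(R[:,:2]); 
    for k in range(4):  # robust
        r=(R[:,:2]-m)@np.array([-a[1],a[0]]); 
        K=R[abs(r-np.median(r))<.008]; m,a,l,h,s=line(K[:,:2])
    if a[1]<0:a=-a
    t=(K[:,:2]-m)@a
    print('rail',m.round(4),a.round(4),'lo',(m+a*t.min()).round(4),'hi',(m+a*t.max()).round(4),'ztop',np.percentile(K[:,2],[5,50,95]).round(4),len(K))
    B=P[(P[:,2]>.135)&(P[:,2]<.2)&(P[:,0]>.5)&(P[:,0]<.8)&(P[:,1]>.1)&(P[:,1]<.32)]
    C=P[(P[:,2]>.06)&(P[:,2]<.17)&(P[:,0]>.40)&(P[:,0]<.5)&(P[:,1]>-.1)&(P[:,1]<-.045)]
    m,a,l,h,s=line(C[:,:2]); print('caddy',m.round(4),'yaw of width',np.degrees(np.arctan2(a[1],a[0])).round(2),(m+a*l).round(4),(m+a*h).round(4),len(C),s)
    Tb=C[C[:,2]>.148]; print(' tab top',Tb.mean(0).round(4),Tb.min(0).round(4),Tb.max(0).round(4))
    H=P[(P[:,2]>.17)&(P[:,0]>.5)&(P[:,0]<.8)&(P[:,1]>.2)&(P[:,1]<.35)&(P[:,2]<.25)]
    print('handle',H.mean(0).round(4),H.min(0).round(4),H.max(0).round(4),len(H))
    L=P[(P[:,2]>.145)&(P[:,2]<.165)&(P[:,0]>.5)&(P[:,0]<.72)&(P[:,1]>.14)&(P[:,1]<.27)]
    m,a,l,h,s=line(L[:,:2]);print('bar',m.round(4),a.round(4),np.degrees(np.arctan2(a[1],a[0])),(m+a*l).round(4),(m+a*h).round(4),len(L))
    F=P[(P[:,2]>.15)&(P[:,2]<.185)&(P[:,0]>.5)&(P[:,0]<.75)&(P[:,1]>.08)&(P[:,1]<.145)]
    for q in (F[F[:,0]<.6],F[F[:,0]>.6]): print('forkkeeper',len(q), q.mean(0).round(4) if len(q) else 0, q.min(0).round(3), q.max(0).round(3))
E
```

```text
top bench -0.0011
rail [ 0.572  -0.0157] [0.1698 0.9855] lo [ 0.554  -0.1203] hi [0.59   0.0888] ztop [0.1476 0.1537 0.1598] 293
caddy [ 0.4507 -0.0757] yaw of width -173.88 [ 0.4811 -0.0724] [ 0.4257 -0.0784] 98 [0.16279312 0.03684855]
 tab top [ 0.4539 -0.0764  0.1538] [ 0.4408 -0.0815  0.1485] [ 0.4672 -0.0696  0.1631]
handle [0.5831 0.2595 0.1954] [0.5766 0.2531 0.1715] [0.5913 0.2678 0.2079] 39
bar [0.5566 0.1969] [-0.3942 -0.919 ] -113.21914806883213 [0.5837 0.2602] [0.5316 0.1386] 166
forkkeeper 92 [0.5346 0.1206 0.1579] [0.511 0.082 0.15 ] [0.595 0.143 0.17 ]
forkkeeper 47 [0.642  0.1002 0.1657] [0.631 0.086 0.151] [0.656 0.119 0.183]
scene bench 0.0019
rail [ 0.5755 -0.0107] [0.1594 0.9872] lo [ 0.558  -0.1189] hi [0.5917 0.0897] ztop [0.1506 0.1561 0.1604] 342
caddy [ 0.4588 -0.0727] yaw of width 2.54 [ 0.4237 -0.0743] [ 0.4841 -0.0716] 264 [0.28571077 0.05446088]
 tab top [ 0.4547 -0.0739  0.1545] [ 0.4405 -0.0804  0.1482] [ 0.4689 -0.0678  0.1614]
handle [0.5878 0.2631 0.1935] [0.5769 0.2538 0.1709] [0.5931 0.2695 0.2086] 90
bar [0.5614 0.203 ] [0.4059 0.9139] 66.05426478779928 [0.5316 0.136 ] [0.5914 0.2705] 297
forkkeeper 158 [0.5375 0.1211 0.1601] [0.513 0.08  0.15 ] [0.597 0.144 0.172]
forkkeeper 116 [0.645  0.1005 0.1653] [0.631 0.085 0.15 ] [0.656 0.122 0.184]
```

```bash
cat >> h.py <<'E'
from scipy.spatial.transform import Rotation as Ro
def st():
    s=arm.observe(); R=Ro.from_rotvec(s['ee_rot']).as_matrix(); return s,np.array(s['position']),R
def rep():
    s,p,R=st(); print('t',round(s['clock'],2),'pos',p.round(4),'x',R[:,0].round(3),'jaw yaw',np.degrees(np.arctan2(R[1,2],R[0,2])).round(1),'F',np.round(s['force'],1),'w',round(s['width'],3),'j7',round(s['joints'][6],2))
def to(p,jawdeg=None):
    s,q,R=st(); print('shift tool',(R.T@(np.array(p)-q)).round(4))
    if jawdeg is not None:
        j=np.array([np.cos(np.radians(jawdeg)),np.sin(np.radians(jawdeg)),0]); b=R.T@j
        print('turn',np.arctan2(-b[1],b[2]).round(3),'or +-pi')
E
python3 - <<'E'
from h import *
rep(); to([.4545,-.075,.30],4)
for n in('top','scene'):
    d=load(n,'0'); P=cloud(d).reshape(-1,3)
    ty=np.array([.165,.986]);tx=np.array([.986,-.165])
    q=P[(P[:,2]>.145)&(P[:,2]<.2)]; r=q[:,:2]-np.array([.59,.089]); a,b=r@tx,r@ty
    k=(abs(a)<.012)&(b>-.185)&(b<.04)
    print(n,'rail tip b max',np.sort(b[k])[-6:].round(4),'a med near tip',np.median(a[k&(b>-.05)]).round(4),'near stop',np.median(a[k&(b<-.12)]).round(4))
    k=(abs(a)<.03)&(b<-.17)&(b>-.26);print(' collar/post', [(lo,b[k&(q[:,2]>lo)].max().round(4),b[k&(q[:,2]>lo)].min().round(4)) for lo in(.158,.162,.166)])
    k=(a>.03)&(a<.08)&(b>-.02)&(b<.06); z=q[k][:,2]
    print(' keeper a',a[k].min().round(3),a[k].max().round(3),'b',b[k].min().round(4),b[k].max().round(4),'inner lip b',b[k][z>.17].mean().round(4),b[k][z>.17].min().round(4),b[k][z>.17].max().round(4))
    # post side visible
    q=P[(P[:,2]>.05)&(P[:,2]<.12)];r=q[:,:2]-np.array([.59,.089]); a,b=r@tx,r@ty
    k=(abs(a)<.03)&(b<-.15)&(b>-.26);print(' post face',b[k].max() if k.any() else '')
E
```

```text
t 0.15 pos [0.2135 0.587  0.2062] x [-0.    -0.001 -1.   ] jaw yaw 70.0 F [-0.4 -0.3 -0.6] w 0.998 j7 -0.08
shift tool [-0.0932 -0.4527 -0.5399]
turn 1.152 or +-pi
top rail tip b max [-0.0015 -0.0002  0.0006  0.0011  0.0021  0.0024] a med near tip -0.0001 near stop -0.0007
 collar/post [(0.158, np.float64(-0.182), np.float64(-0.237)), (0.162, np.float64(-0.197), np.float64(-0.2363)), (0.166, np.float64(-0.1974), np.float64(-0.2298))]
 keeper a 0.04 0.061 b 0.0062 0.0382 inner lip b 0.0098 0.0068 0.0129
 post face -0.20693241854006444
scene rail tip b max [0.0028 0.003  0.0031 0.0033 0.004  0.0044] a med near tip 0.0021 near stop 0.0022
 collar/post [(0.158, np.float64(-0.1727), np.float64(-0.2373)), (0.162, np.float64(-0.1938), np.float64(-0.2356)), (0.166, np.float64(-0.1944), np.float64(-0.2279))]
 keeper a 0.04 0.062 b 0.0055 0.0408 inner lip b 0.0118 0.007 0.0148
 post face -0.20283948578736283
```

{"name": "move_arm", "arguments": {"steps": "-0.04 0 0 0 0; -0.07 -0.02 -0.024 0.12 0; -0.09 -0.045 -0.055 0.24 0; -0.09 -0.07 -0.085 0.36 0; -0.09 -0.095 -0.115 0.48 0; -0.09 -0.12 -0.145 0.6 0; -0.09 -0.145 -0.175 0.72 0; -0.09 -0.17 -0.205 0.84 0; -0.09 -0.195 -0.235 0.96 0; -0.09 -0.22 -0.265 1.08 0", "squeeze": 25}}

```text
clock: 0.98
position: [0.3299, 0.2611, 0.2966]
ee_rot: [-0.107, 1.568, 0.107]
force: [0.6, -1.2, 0.3]
width: 0.999
```

Run:
```python
from h import *
rep(); to([.4545,-.075,.30],4)
```

```text
t 0.98 pos [0.3299 0.2611 0.2966] x [-0.  0. -1.] jaw yaw 7.8 F [ 0.6 -1.2  0.3] w 0.999 j7 -0.65
shift tool [-0.0035 -0.3499  0.0779]
turn 0.066 or +-pi
```

{"name": "move_arm", "arguments": {"steps": "0 -0.04 0.009 0.066 0; 0 -0.08 0.018 0.066 0; 0 -0.12 0.027 0.066 0; 0 -0.16 0.036 0.066 0; 0 -0.2 0.045 0.066 0; 0 -0.24 0.054 0.066 0; 0 -0.28 0.063 0.066 0; 0 -0.32 0.071 0.066 0; 0 -0.35 0.078 0.066 0; 0 -0.35 0.078 0.066 0"}}

```text
clock: 1.82
position: [0.4575, -0.0788, 0.2972]
ee_rot: [-0.056, 1.568, 0.051]
force: [-0.6, -0.2, 0.3]
width: 1.004
```

Run:
```python
from h import *
rep(); d=grab('wrist','1')
P=cloud(d).reshape(-1,3)
C=P[(P[:,2]>.05)&(P[:,2]<.17)&(P[:,0]>.40)&(P[:,0]<.5)&(P[:,1]>-.12)&(P[:,1]<-.045)]
for lo,hi in((.05,.1),(.1,.13),(.148,.17)):
    c=C[(C[:,2]>lo)&(C[:,2]<hi)]
    if len(c)>5:
        m,a,l,h,s=line(c[:,:2]); print(lo,len(c),m.round(4),np.degrees(np.arctan2(a[1],a[0])).round(1),c.min(0).round(4),c.max(0).round(4))
        print(cv2.minAreaRect(c[:,:2].astype(np.float32)))
```

```text
t 1.82 pos [ 0.4575 -0.0788  0.2972] x [ 0.002 -0.003 -1.   ] jaw yaw 3.9 F [-0.6 -0.2  0.3] w 1.004 j7 0.22
0.05 81 [ 0.4501 -0.0709] 5.0 [ 0.4242 -0.0781  0.0501] [ 0.479  -0.0678  0.0992]
((0.4518115520477295, -0.07334132492542267), (0.054980725049972534, 0.006725163199007511), 4.763555526733398)
0.1 329 [ 0.4522 -0.0737] -175.0 [ 0.424  -0.0838  0.1001] [ 0.4797 -0.0679  0.129 ]
((0.45192334055900574, -0.07593487948179245), (0.0559508390724659, 0.012216171249747276), 4.808496475219727)
0.148 343 [ 0.452  -0.0754] 4.7 [ 0.4369 -0.0826  0.1482] [ 0.4667 -0.0688  0.1573]
((0.4517938196659088, -0.07587330043315887), (0.029537364840507507, 0.012178240343928337), 4.572978973388672)
```

View pics/wrist_1.png

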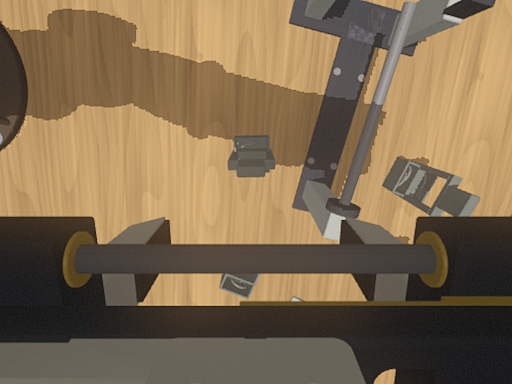

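The wrist view shows the target caddy at (250,155): centre (0.452,-0.076), yaw 4.7°. I'll descend on it.

Run:
```python
from h import *
rep(); to([.452,-.0758,.118],4.7)
```

```text
t 1.87 pos [ 0.4567 -0.0757  0.2967] x [ 0.    -0.001 -1.   ] jaw yaw 4.0 F [-0.   0.4  0.4] w 1.002 j7 0.21
shift tool [ 0.1787  0.0004 -0.0047]
turn -0.012 or +-pi
```

{"name": "move_arm", "arguments": {"steps": "0.03 0 -0.005 -0.012 0; 0.07 0 -0.005 -0.012 0; 0.11 0 -0.005 -0.012 0; 0.14 0 -0.005 -0.012 0; 0.165 0 -0.005 -0.012 0; 0.179 0 -0.005 -0.012 0; 0.179 0 -0.005 -0.012 0; 0.179 0 -0.005 -0.012 150; 0.179 0 -0.005 -0.012 255; 0.179 0 -0.005 -0.012 255"}}

```text
clock: 2.7
position: [0.4525, -0.0723, 0.1189]
ee_rot: [-0.069, 1.567, 0.07]
force: [-0.7, 0.2, 0.0]
width: 0.83
```

{"name": "move_arm", "arguments": {"steps": "0 0 0 0 255; 0 0 0 0 255; 0 0 0 0 255; 0 0 0 0 255"}}

```text
clock: 3.03
position: [0.4517, -0.0726, 0.118]
ee_rot: [-0.069, 1.569, 0.069]
force: [0.4, -0.5, -1.3]
width: 0.542
```

Run:
```python
from h import *
rep(); s=grab('scene','2')
cv2.imwrite('pics/sc2.png',cv2.resize(s['img'][60:280,140:380],None,fx=2.7,fy=2.7))
```

```text
t 3.03 pos [ 0.4517 -0.0726  0.118 ] x [ 0.001  0.    -1.   ] jaw yaw 5.0 F [ 0.4 -0.5 -1.3] w 0.542 j7 0.46
```

View pics/sc2.png

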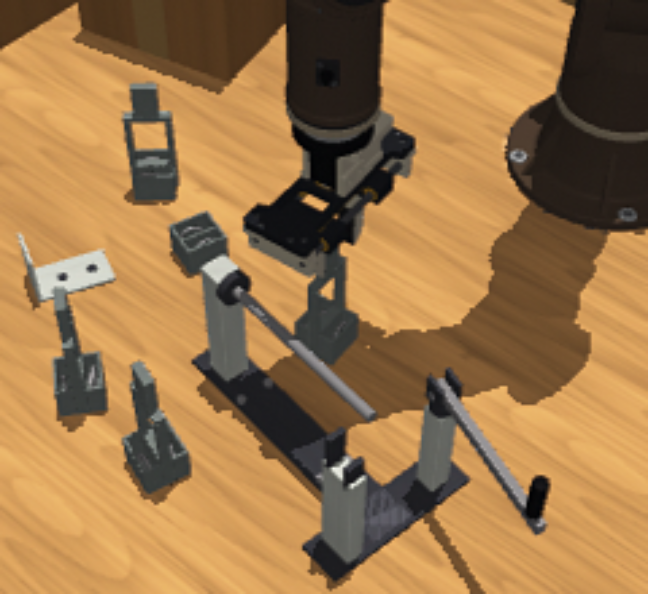

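{"name": "move_arm", "arguments": {"steps": "0 -0.003 0 0 130; 0 -0.003 0 0 130; 0 -0.003 0 0 255; 0 -0.003 0 0 255; 0 -0.003 0 0 255; 0 -0.003 0 0 255; 0 -0.003 0 0 255; 0 -0.003 0 0 255; 0 -0.003 0 0 255; 0 -0.003 0 0 255"}}

```text
clock: 3.92
position: [0.4518, -0.0756, 0.1177]
ee_rot: [-0.069, 1.57, 0.069]
force: [0.4, -1.1, -0.2]
width: 0.325
```

Run:
```python
from h import *
rep()
```

```text
t 3.92 pos [ 0.4518 -0.0756  0.1177] x [-0.  0. -1.] jaw yaw 5.0 F [ 0.4 -1.1 -0.2] w 0.325 j7 0.47
```

{"name": "move_arm", "arguments": {"steps": "-0.01 0 0 0 255; -0.03 0 0 0 255; -0.055 0 0 0 255; -0.08 0 0 0 255; -0.105 0 0 0 255; -0.13 0 0 0 255; -0.155 0 0 0 255; -0.18 0 0 0 255; -0.2 0 0 0 255; -0.21 0 0 0 255", "squeeze": 30}}

```text
clock: 4.75
position: [0.4522, -0.0763, 0.3305]
ee_rot: [-0.068, 1.567, 0.069]
force: [0.7, -0.2, -3.2]
width: 0.322
```

Run:
```python
from h import *
rep()
ty=np.array([.165,.986]);ty/=np.linalg.norm(ty);print(ty)
tip=np.array([.5913,.0908])
print('pre',tip+.085*ty); to([*(tip+.085*ty),.328],-9.5)
s=grab('scene','3')
cv2.imwrite('pics/sc3.png',cv2.resize(s['img'][60:280,140:380],None,fx=2.7,fy=2.7))
```

```text
t 4.75 pos [ 0.4522 -0.0763  0.3305] x [ 0.003  0.001 -1.   ] jaw yaw 5.0 F [ 0.7 -0.2 -3.2] w 0.322 j7 0.2
[0.16504779 0.98628557]
pre [0.60532906 0.17463427]
shift tool [0.0031 0.2366 0.1744]
turn 0.253 or +-pi
```

View pics/sc3.png

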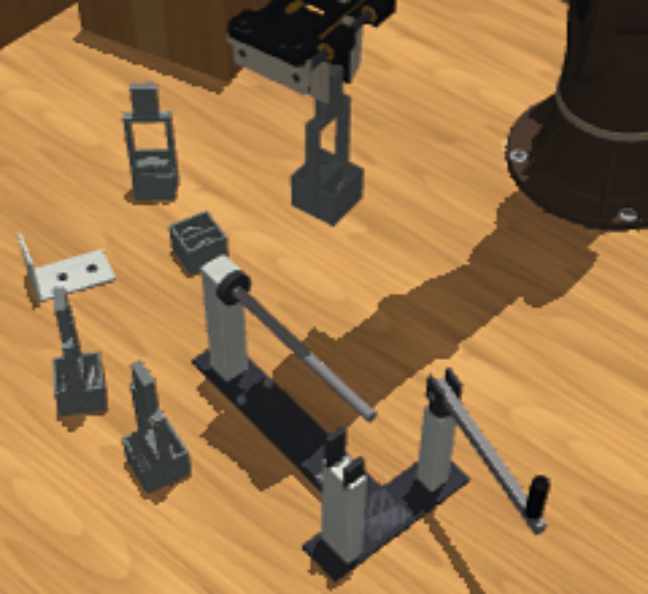

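{"name": "move_arm", "arguments": {"steps": "0 0.01 0.008 0.02 255; 0 0.03 0.024 0.05 255; 0 0.055 0.042 0.08 255; 0 0.08 0.061 0.11 255; 0 0.105 0.08 0.14 255; 0 0.13 0.1 0.17 255; 0 0.155 0.119 0.2 255; 0 0.18 0.138 0.22 255; 0 0.205 0.156 0.24 255; 0 0.22 0.168 0.253 255"}}

```text
clock: 5.63
position: [0.6, 0.162, 0.3255]
ee_rot: [0.128, 1.57, -0.128]
force: [-0.7, 0.8, -3.1]
width: 0.324
```

{"name": "move_arm", "arguments": {"steps": "0 0.007 0.005 0 255; 0 0.007 0.005 0 255; 0 0.007 0.005 0 255"}}

```text
clock: 5.88
position: [0.6055, 0.1627, 0.3268]
ee_rot: [0.129, 1.568, -0.132]
force: [0.2, 1.1, -2.3]
width: 0.329
```

Run:
```python
from h import *
rep()
ty=np.array([.165,.986]);tip=np.array([.5913,.0908])
s,p,R=st(); r=p[:2]-tip; print('a',r@np.array([.986,-.165]),'b',r@ty); to([*(tip+.075*ty),.193],-9.5)
for n in('scene','top'): grab(n,'4')
s=load('scene','4')
cv2.imwrite('pics/sc4.png',cv2.resize(s['img'][80:290,170:400],None,fx=2.8,fy=2.8))
for n in('top','scene'):
  P=cloud(load(n,'4')).reshape(-1,3); q=P[(P[:,2]>.212)&(P[:,2]<.34)]; r=q[:,:2]-tip
  a,b=r@np.array([.986,-.165]),r@ty
  k=(abs(a)<.05)&(b>.03)&(b<.12)&(q[:,2]<.29)&(q[:,2]>.26)
  print(n,k.sum(),a[k].min(),a[k].max(),b[k].min(),b[k].max())
  k=(abs(a)<.05)&(b>.03)&(b<.12)&(q[:,2]<.25); 
  if k.any(): print('tray',k.sum(),a[k].min(),a[k].max(),b[k].min(),b[k].max(),q[k][:,2].min())
```

```text
t 5.88 pos [0.6055 0.1627 0.3268] x [-0.002 -0.002 -1.   ] jaw yaw -9.5 F [ 0.2  1.1 -2.3] w 0.329 j7 -0.25
a 0.0020925967562295204 b 0.07325038370713595
shift tool [ 0.1338  0.002  -0.0019]
turn -0.0 or +-pi
top 4 -0.02326783558865787 0.029065481119986646 0.06529867705552392 0.06604400707843744
tray 151 -0.025045409898419926 0.028418501647743944 0.0456418740908744 0.0707641069714283 0.21203084798764094
scene 108 -0.024652429680853478 0.03225755299229416 0.06664281041638444 0.080954543012607
tray 596 -0.023361342243800456 0.03184411751813257 0.04719488373415207 0.09942270942957196 0.2122752166867432
```

View pics/sc4.png

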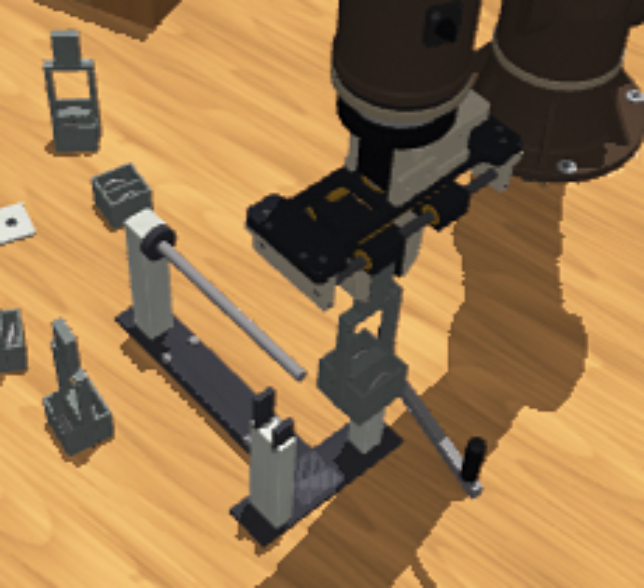

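The caddy hangs upright in the jaws, centred on the rail axis to about 3 mm. Next I'll lower it to threading height.

{"name": "move_arm", "arguments": {"steps": "0.01 0.001 -0.001 0 255; 0.03 0.002 -0.002 0 255; 0.05 0.002 -0.002 0 255; 0.07 0.002 -0.002 0 255; 0.09 0.002 -0.002 0 255; 0.11 0.002 -0.002 0 255; 0.125 0.002 -0.002 0 255; 0.134 0.002 -0.002 0 255; 0.134 0.002 -0.002 0 255; 0.134 0.002 -0.002 0 255"}}

```text
clock: 6.82
position: [0.6041, 0.1661, 0.1939]
ee_rot: [0.13, 1.567, -0.13]
force: [0.1, -0.2, -2.9]
width: 0.322
```

Run:
```python
from h import *
rep()
ty=np.array([.165,.986]);tip=np.array([.5913,.0908])
s,p,R=st(); r=p[:2]-tip; print('a',r@np.array([.986,-.165]),'b',r@ty); 
to([*(tip-.05*ty),.193],-9.5);to([*(tip-.178*ty),.193],-9.5)
s=grab('scene','5')
cv2.imwrite('pics/sc5.png',cv2.resize(s['img'][80:290,170:400],None,fx=2.8,fy=2.8))
```

```text
t 6.82 pos [0.6041 0.1661 0.1939] x [-0.  0. -1.] jaw yaw -9.5 F [ 0.1 -0.2 -2.9] w 0.322 j7 -0.2
a 0.00014300742141938605 b 0.07638386256146329
shift tool [ 0.0009 -0.1264 -0.0002]
turn 0.0 or +-pi
shift tool [ 9.000e-04 -2.544e-01 -2.000e-04]
turn 0.0 or +-pi
```

View pics/sc5.png

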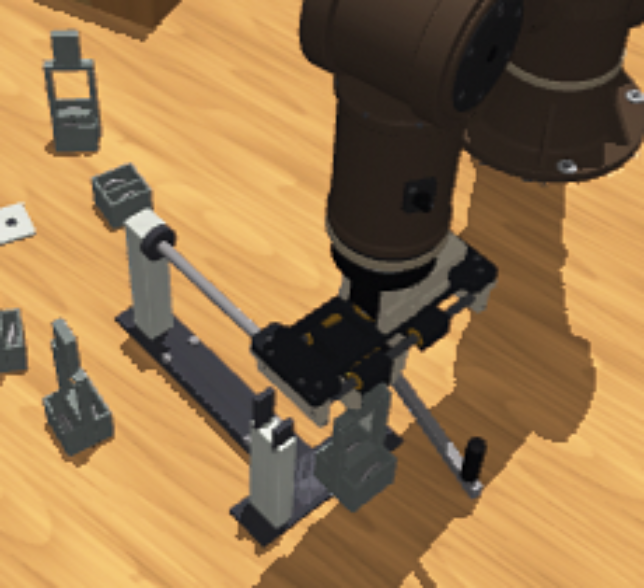

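{"name": "move_arm", "arguments": {"steps": "0 -0.006 0 0 255; 0 -0.018 0 0 255; 0 -0.032 0 0 255; 0 -0.046 0 0 255; 0 -0.06 0 0 255; 0 -0.074 0 0 255; 0 -0.088 0 0 255; 0 -0.102 0 0 255; 0 -0.115 0 0 255; 0 -0.125 0 0 255"}}

```text
clock: 7.7
position: [0.5834, 0.0412, 0.1939]
ee_rot: [0.13, 1.567, -0.131]
force: [0.2, -0.3, -3.5]
width: 0.324
```

Run:
```python
from h import *
rep()
s=grab('scene','6')
cv2.imwrite('pics/sc6.png',cv2.resize(s['img'][80:290,170:400],None,fx=2.8,fy=2.8))
ty=np.array([.165,.986]);tip=np.array([.5913,.0908])
s,p,R=st(); r=p[:2]-tip; print('a',r@np.array([.986,-.165]),'b',r@ty); 
to([*(tip-.178*ty),.193],-9.5)
```

```text
t 7.7 pos [0.5834 0.0412 0.1939] x [ 0. -0. -1.] jaw yaw -9.5 F [ 0.2 -0.3 -3.5] w 0.324 j7 -0.01
a 0.0004901371305539599 b -0.05236001868455296
shift tool [ 1.200e-03 -1.256e-01 -1.000e-04]
turn -0.003 or +-pi
```

View pics/sc6.png

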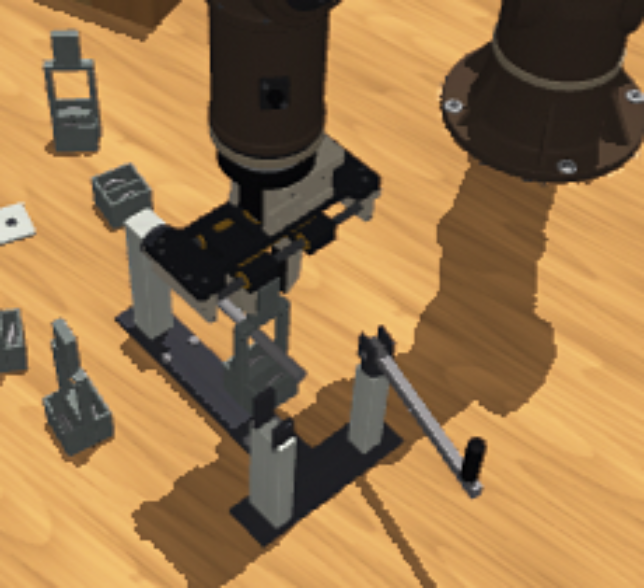

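Threaded, with almost no contact force. Now I'll take it to the collar.

{"name": "move_arm", "arguments": {"steps": "0 -0.006 0 0 255; 0 -0.018 0 0 255; 0 -0.032 0 0 255; 0 -0.046 0 0 255; 0 -0.06 0 0 255; 0 -0.074 0 0 255; 0 -0.088 0 0 255; 0 -0.102 0 0 255; 0 -0.115 0 0 255; 0 -0.125 0 0 255"}}

```text
clock: 8.58
position: [0.5628, -0.0821, 0.1938]
ee_rot: [0.13, 1.567, -0.131]
force: [0.2, -0.2, -2.9]
width: 0.323
```

{"name": "move_arm", "arguments": {"steps": "0.004 -0.001 0 0 255; 0.008 -0.001 0 0 255; 0.012 -0.001 0 0 255; 0.016 -0.001 0 0 255; 0.019 -0.001 0 0 255; 0.019 -0.001 0 0 255; 0.019 -0.001 0 0 255"}}

```text
clock: 9.17
position: [0.563, -0.0805, 0.1744]
ee_rot: [0.129, 1.567, -0.129]
force: [-0.4, 1.5, -3.3]
width: 0.322
```

Run:
```python
from h import *
rep()
s=grab('scene','7')
cv2.imwrite('pics/sc7.png',cv2.resize(s['img'][80:290,170:400],None,fx=2.8,fy=2.8))
ty=np.array([.165,.986]);tip=np.array([.5913,.0908])
s,p,R=st(); r=p[:2]-tip; print('a',r@np.array([.986,-.165]),'b',r@ty); 
to([*(tip-.178*ty),.169],-9.5)
```

```text
t 9.17 pos [ 0.563  -0.0805  0.1744] x [-0.001  0.    -1.   ] jaw yaw -9.4 F [-0.4  1.5 -3.3] w 0.322 j7 0.21
a 0.0005015603755225764 b -0.1737533262842344
shift tool [ 0.0057 -0.0041 -0.0005]
turn 0.001 or +-pi
```

View pics/sc7.png

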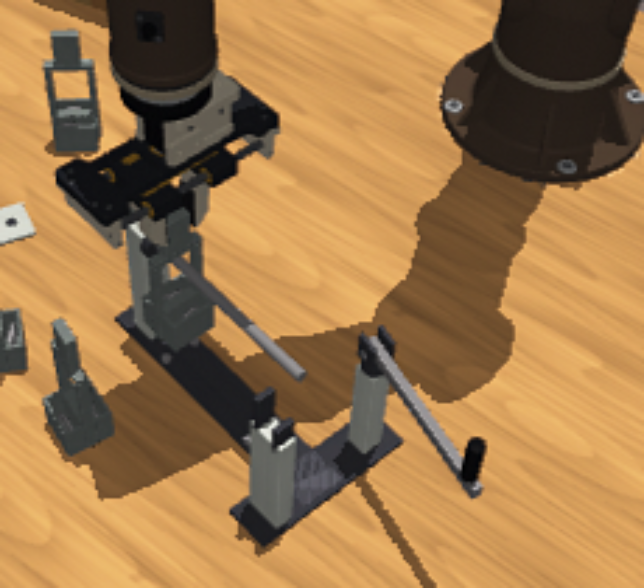

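{"name": "move_arm", "arguments": {"steps": "0.001 0 0 0 255; 0.002 0 0 0 255; 0.003 0 0 0 255; 0.004 0 0 0 255; 0.005 0 0 0 255; 0.005 0 0 0 255"}}

```text
clock: 9.72
position: [0.5629, -0.081, 0.1695]
ee_rot: [0.13, 1.567, -0.13]
force: [0.4, 0.1, -2.1]
width: 0.322
```

Run:
```python
from h import *
rep()
ty=np.array([.165,.986]);tip=np.array([.5913,.0908])
s,p,R=st(); r=p[:2]-tip; print('a',r@np.array([.986,-.165]),'b',r@ty)
for n in('scene','top'):
  P=cloud(grab(n,'8')).reshape(-1,3); r=P[:,:2]-tip
  a,b=r@np.array([.986,-.165]),r@ty
  k=(abs(a)<.05)&(b>-.23)&(b<-.13)&(P[:,2]>.06)&(P[:,2]<.085)
  if k.any():print(n,'tray',k.sum(),a[k].min(),a[k].max(),b[k].min(),b[k].max())
  k=(abs(a)<.04)&(abs(a)>.019)&(b>-.196)&(b<-.13)&(P[:,2]>.1)&(P[:,2]<.14)
  if k.any():print(n,'plate',k.sum(),a[k].min(),a[k].max(),b[k].min(),b[k].max())
```

```text
t 9.72 pos [ 0.5629 -0.081   0.1695] x [-0.  0. -1.] jaw yaw -9.5 F [ 0.4  0.1 -2.1] w 0.322 j7 0.22
a 0.0003017954539060695 b -0.1740838336027679
scene tray 238 -0.024721252287307403 0.0310393034757897 -0.22894742817447317 -0.14703500387273297
scene plate 56 -0.02750611603150962 0.030873228681022262 -0.17950121460963908 -0.16516456501994173
```

{"name": "move_arm", "arguments": {"steps": "0 -0.002 0 0 255; 0 -0.004 0 0 255; 0 -0.006 0 0 255; 0 -0.006 0 0 255; 0.001 -0.006 0 0 255; 0.002 -0.006 0 0 255; 0.002 -0.006 0 0 255; 0.002 -0.006 0 0 255"}}

```text
clock: 10.48
position: [0.5622, -0.0871, 0.1684]
ee_rot: [0.13, 1.566, -0.13]
force: [-2.8, -0.3, 5.3]
width: 0.322
```

Run:
```python
from h import *
rep()
ty=np.array([.165,.986]);tip=np.array([.5913,.0908])
s,p,R=st(); r=p[:2]-tip; print('a',r@np.array([.986,-.165]),'b',r@ty)
for n in('scene',):
  P=cloud(grab(n,'9')).reshape(-1,3); r=P[:,:2]-tip
  a,b=r@np.array([.986,-.165]),r@ty
  for z0 in (.07,.08,.1,.12):
    k=(abs(a)<.035)&(abs(a)>.022)&(b>-.196)&(b<-.13)&(P[:,2]>z0)&(P[:,2]<z0+.015)
    print(n,z0,k.sum(),a[k].min(),a[k].max(),b[k].min(),b[k].max())
```

```text
t 10.48 pos [ 0.5622 -0.0871  0.1684] x [ 0.001  0.    -1.   ] jaw yaw -9.5 F [-2.8 -0.3  5.3] w 0.322 j7 0.23
a 0.0006839480676997141 b -0.18021143508490925
scene 0.07 36 -0.023829811359469457 0.03000175879385898 -0.19407206053843915 -0.1548769170418264
scene 0.08 40 -0.02394845293685553 0.030497187435393373 -0.19551845631584955 -0.1550141903675685
scene 0.1 15 0.023933844169982288 0.029878216231896525 -0.18915994447618745 -0.1728875474238176
scene 0.12 20 -0.024485144676825735 0.029952642927034652 -0.1864945007353354 -0.17335186386441598
```

The caddy is resting on the rail (Fz went from -2 to +5). I'll unload it slightly and release.

{"name": "move_arm", "arguments": {"steps": "-0.001 0 0 0 255; -0.001 0 0 0 230; -0.001 0 0 0 150; -0.001 0 0 0 100; -0.001 0 0 0 80; -0.001 0 0 0 80; -0.001 0 0 0 80; -0.001 0 0 0 80; -0.001 0 0 0 80; -0.001 0 0 0 80"}}

```text
clock: 11.37
position: [0.562, -0.0869, 0.1687]
ee_rot: [0.13, 1.567, -0.13]
force: [-0.9, -0.4, 1.9]
width: 0.684
```

Run:
```python
from h import *
rep()
s=grab('scene','10')
cv2.imwrite('pics/sc10.png',cv2.resize(s['img'][80:290,170:400],None,fx=2.8,fy=2.8))
```

```text
t 11.37 pos [ 0.562  -0.0869  0.1687] x [ 0.  0. -1.] jaw yaw -9.5 F [-0.9 -0.4  1.9] w 0.684 j7 0.23
```

View pics/sc10.png

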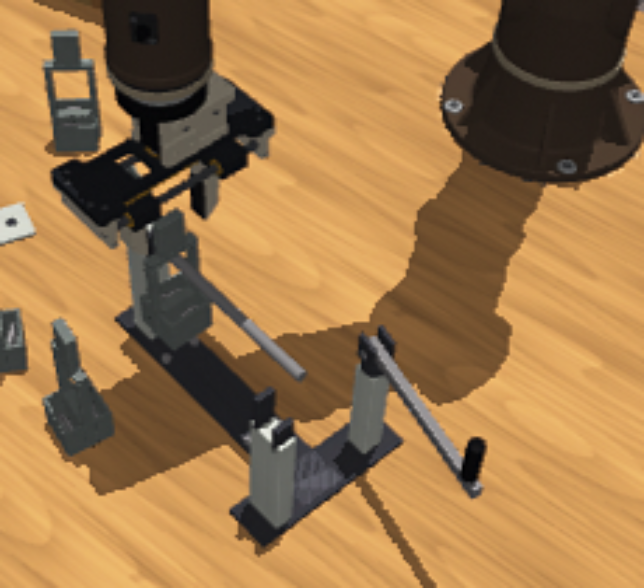

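{"name": "move_arm", "arguments": {"steps": "-0.01 0 0 0 80; -0.03 0 0 0 80; -0.055 0 0 0 80; -0.085 0 0 0 80; -0.115 0 0 0 80; -0.14 0 0 0 80; -0.15 0 0 0 80; -0.15 0 0 0 0; -0.15 0 0 0 0"}}

```text
clock: 12.17
position: [0.562, -0.0869, 0.3187]
ee_rot: [0.13, 1.566, -0.129]
force: [-0.2, 0.6, -1.8]
width: 0.781
```

Run:
```python
from h import *
rep()
s=grab('scene','11'); grab('top','11')
cv2.imwrite('pics/sc11.png',cv2.resize(s['img'][80:290,170:400],None,fx=2.8,fy=2.8))
ty=np.array([.165,.986]);tip=np.array([.5913,.0908])
for n in('scene','top'):
  P=cloud(load(n,'11')).reshape(-1,3); r=P[:,:2]-tip
  a,b=r@np.array([.986,-.165]),r@ty
  for z0,z1 in ((.06,.085),(.1,.14),(.175,.215)):
    k=(abs(a)<.035)&(b>-.198)&(b<-.13)&(P[:,2]>z0)&(P[:,2]<z1)
    if k.any(): print(n,z0,k.sum(),a[k].min(),a[k].max(),b[k].min(),b[k].max(),P[k][:,2].max())
to([.585,.261,.318],-23)
```

```text
t 12.17 pos [ 0.562  -0.0869  0.3187] x [ 0.  0. -1.] jaw yaw -9.5 F [-0.2  0.6 -1.8] w 0.781 j7 0.13
scene 0.06 188 -0.030073555091088132 0.026214378820988603 -0.19784021931241375 -0.15267853176692356 0.0849448525255242
scene 0.1 57 -0.029581147256238734 0.02829686959727998 -0.1837971462747298 -0.17248229005998644 0.13975901013308034
scene 0.175 134 -0.012725698548268462 0.018440109301547835 -0.18639127838205666 -0.1710010996137462 0.2114389226881136
shift tool [-0.0006  0.3468 -0.0337]
turn 0.236 or +-pi
```

View pics/sc11.png

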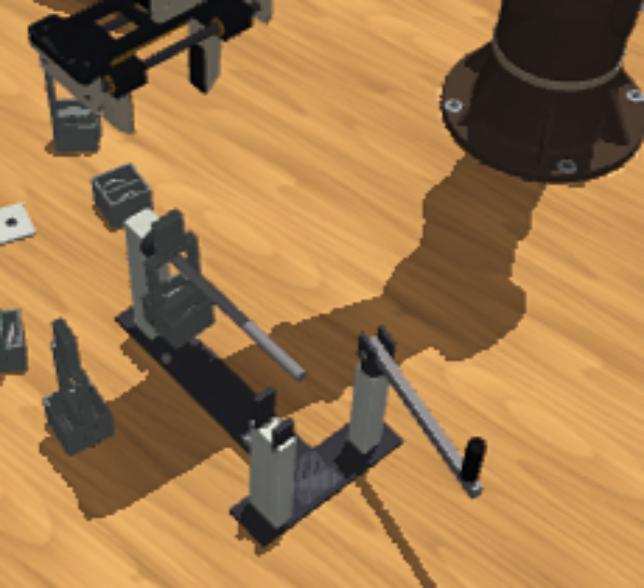

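The caddy hangs upright about 22 mm from the collar face. Now the latch.

{"name": "move_arm", "arguments": {"steps": "0 0.035 -0.003 0.05 0; 0 0.07 -0.007 0.1 0; 0 0.11 -0.011 0.15 0; 0 0.15 -0.015 0.2 0; 0 0.19 -0.019 0.236 0; 0 0.23 -0.023 0.236 0; 0 0.27 -0.027 0.236 0; 0 0.31 -0.031 0.236 0; 0 0.335 -0.034 0.236 0; 0 0.347 -0.034 0.236 0"}}

```text
clock: 13.1
position: [0.5837, 0.2665, 0.316]
ee_rot: [0.309, 1.552, -0.311]
force: [-0.6, -0.9, -0.5]
width: 1.003
```

Run:
```python
from h import *
d=grab('wrist','12'); rep()
P=cloud(d).reshape(-1,3)
H=P[(P[:,2]>.165)&(P[:,2]<.212)&(abs(P[:,0]-.585)<.03)&(abs(P[:,1]-.261)<.03)]
print('handle',len(H),H.mean(0).round(4),H.min(0).round(4),H.max(0).round(4))
T=H[H[:,2]>.197]; print('top',len(T),T.mean(0).round(4),T.min(0).round(4),T.max(0).round(4))
to([.586,.262,.168],-23)
```

```text
t 13.15 pos [0.5841 0.2669 0.316 ] x [-0.003 -0.001 -1.   ] jaw yaw -22.6 F [-1.1  1.2 -0.4] w 0.998 j7 -0.63
handle 304 [0.5839 0.2642 0.1962] [0.5755 0.2544 0.165 ] [0.5909 0.2698 0.2046]
top 211 [0.5834 0.2626 0.2026] [0.5755 0.2544 0.1977] [0.5906 0.2697 0.2046]
shift tool [ 0.148  -0.0035  0.0041]
turn 0.007 or +-pi
```

View pics/wrist_12.png

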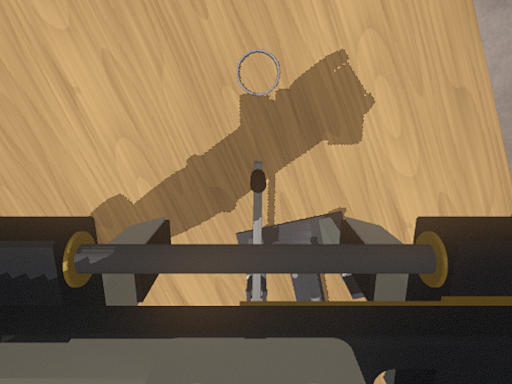

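The wrist view shows the handle at (258,180), centre (0.583,0.262). The clamp ring at (258,72) is out of the way. I'll descend onto the handle.

Run:
```python
from h import *
rep(); to([.5832,.262,.168],-22.3)
```

```text
t 13.15 pos [0.5841 0.2669 0.316 ] x [-0.003 -0.001 -1.   ] jaw yaw -22.6 F [-1.1  1.2 -0.4] w 0.998 j7 -0.63
shift tool [ 0.148  -0.0046  0.0015]
turn -0.005 or +-pi
```

{"name": "move_arm", "arguments": {"steps": "0.04 -0.001 0 0 0; 0.08 -0.001 0 0 0; 0.1 -0.001 0 0 0; 0.1 -0.001 0 0 0; 0.1 -0.001 0 0 0"}}

```text
clock: 13.57
position: [0.5846, 0.2583, 0.218]
ee_rot: [0.314, 1.549, -0.318]
force: [1.1, 0.6, 1.0]
width: 0.998
```

Run:
```python
from h import *
rep(); to([.5832,.262,.168],-22.3)
```

```text
t 13.57 pos [0.5846 0.2583 0.218 ] x [-0.002 -0.002 -1.   ] jaw yaw -23.1 F [1.1 0.6 1. ] w 0.998 j7 -0.59
shift tool [ 0.05    0.003  -0.0027]
turn -0.014 or +-pi
```

{"name": "move_arm", "arguments": {"steps": "0.025 0.002 -0.002 0 0; 0.045 0.002 -0.002 0 0; 0.05 0.002 -0.002 0 0; 0.05 0.002 -0.002 0 255; 0.05 0.002 -0.002 0 255; 0.05 0.002 -0.002 0 255; 0.05 0.002 -0.002 0 255; 0.05 0.002 -0.002 0 255; 0.05 0.002 -0.002 0 255; 0.05 0.002 -0.002 0 255", "squeeze": 20}}

```text
clock: 14.4
position: [0.5842, 0.2627, 0.1691]
ee_rot: [0.315, 1.547, -0.314]
force: [0.7, 0.3, 0.2]
width: 0.54
```

{"name": "move_arm", "arguments": {"steps": "0 0 0 0 255; 0 0 0 0 255; 0 0 0 0 255; 0 0 0 0 255; 0 0 0 0 255; 0 0 0 0 255; 0 0 0 0 255; 0 0 0 0 255; 0 0 0 0 255; 0 0 0 0 255"}}

```text
clock: 15.23
position: [0.584, 0.2626, 0.1687]
ee_rot: [0.315, 1.548, -0.315]
force: [0.2, 0.2, -0.3]
width: 0.164
```

Run:
```python
from h import *
rep()
s=grab('scene','13')
cv2.imwrite('pics/sc13.png',cv2.resize(s['img'][80:290,170:400],None,fx=2.8,fy=2.8))
```

```text
t 15.23 pos [0.584  0.2626 0.1687] x [-0.  0. -1.] jaw yaw -23.0 F [ 0.2  0.2 -0.3] w 0.164 j7 -0.57
```

View pics/sc13.png

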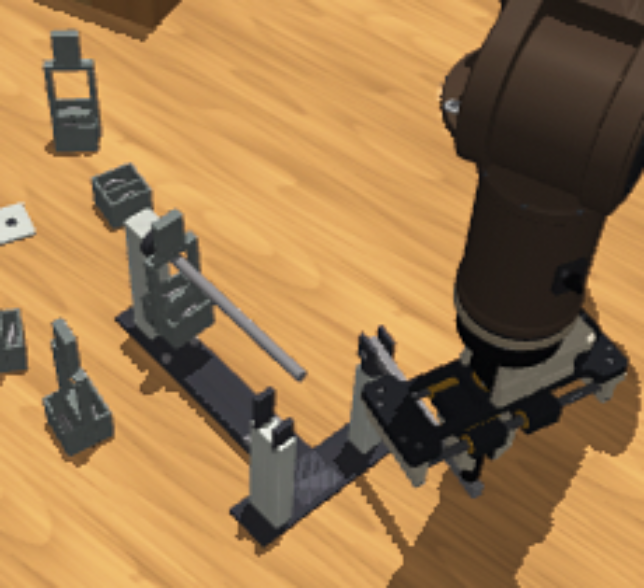

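Grip width is about 15 mm, so the handle is held. I'll lift it along the hinge arc to about 0.215 rad.

{"name": "move_arm", "arguments": {"steps": "-0.0037 -0.001 0 0 255; -0.0075 -0.002 0 0 255; -0.011 -0.0033 0 0 255; -0.0148 -0.0045 0 0 255; -0.0185 -0.006 0 0 255; -0.022 -0.0073 0 0 255; -0.0255 -0.009 0 0 255; -0.029 -0.0105 0 0 255; -0.0312 -0.0115 0 0 255; -0.0312 -0.0115 0 0 255"}}

```text
clock: 16.12
position: [0.5793, 0.2508, 0.2003]
ee_rot: [0.315, 1.548, -0.316]
force: [-1.3, -4.7, -5.0]
width: 0.165
```

Run:
```python
from h import *
rep()
s=grab('scene','14')
cv2.imwrite('pics/sc14.png',cv2.resize(s['img'][140:290,250:400],None,fx=4,fy=4))
```

```text
t 16.12 pos [0.5793 0.2508 0.2003] x [-0.001 -0.001 -1.   ] jaw yaw -23.0 F [-1.3 -4.7 -5. ] w 0.165 j7 -0.57
```

View pics/sc14.png

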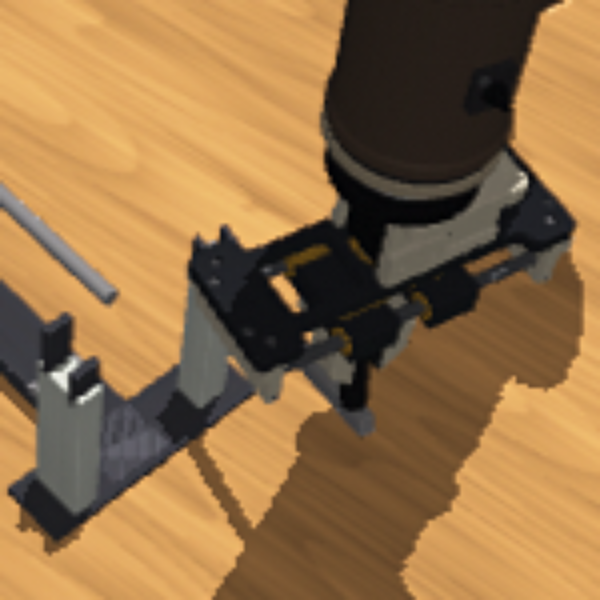

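Run:
```python
from h import *
C=np.array([.5256,.1221])
for n in('scene','top'):
  d=load('scene','14') if n=='scene' else grab('top','14')
  P=cloud(d).reshape(-1,3); r=P[:,:2]-C; ang=np.radians(67.3)
  u=r@[np.cos(ang),np.sin(ang)]; w=r@[-np.sin(ang),np.cos(ang)]
  for lo,hi in((.02,.05),(.06,.09),(.09,.115),(.14,.165)):
    k=(u>lo)&(u<hi)&(abs(w)<.006)&(P[:,2]>.13)&(P[:,2]<.2)
    print(n,lo,k.sum(),np.median(P[k][:,2]).round(4) if k.any() else '', np.median(u[k]) if k.any() else '')
```

```text
scene 0.02 0  
scene 0.06 0  
scene 0.09 14 0.178 0.10968520697097589
scene 0.14 52 0.1895 0.15609562950615502
top 0.02 38 0.1628 0.035142900883905884
top 0.06 45 0.1708 0.07570281741976395
top 0.09 36 0.1772 0.10287149414276316
top 0.14 0
```

The bar's slope measures about 0.21 rad, which is above the outer lip and below the inner one. Swinging in.

{"name": "move_arm", "arguments": {"steps": "0 -0.0003 0.0097 0.07 255; 0 -0.0014 0.0194 0.14 255; 0 -0.0031 0.029 0.21 255; 0 -0.0054 0.0384 0.28 255; 0 -0.0084 0.0477 0.35 255; 0 -0.0121 0.0567 0.42 255; 0 -0.0164 0.0654 0.49 255; 0 -0.0212 0.0738 0.56 255; 0 -0.0267 0.0819 0.63 255; 0 -0.0327 0.0895 0.7 255"}}

```text
clock: 17.05
position: [0.6486, 0.1868, 0.1995]
ee_rot: [0.858, 1.396, -0.86]
force: [-4.6, -2.1, -4.5]
width: 0.164
```

Run:
```python
from h import *
rep(); s,p,R=st(); r=p[:2]-np.array([.5256,.1221]); print(np.hypot(*r),np.degrees(np.arctan2(r[1],r[0])))
```

```text
t 17.05 pos [0.6486 0.1868 0.1995] x [-0.002 -0.    -1.   ] jaw yaw -63.3 F [-4.6 -2.1 -4.5] w 0.164 j7 -1.04
0.13900276598667644 27.76297869368533
```

{"name": "move_arm", "arguments": {"steps": "0 -0.0003 0.0097 0.07 255; 0 -0.0014 0.0194 0.14 255; 0 -0.0031 0.029 0.21 255; 0 -0.0054 0.0384 0.28 255; 0 -0.0084 0.0477 0.35 255; 0 -0.0121 0.0567 0.42 255; 0 -0.0164 0.0654 0.49 255; 0 -0.0212 0.0738 0.56 255; 0 -0.0267 0.0819 0.63 255; 0 -0.0267 0.0819 0.63 255"}}

```text
clock: 17.88
position: [0.6618, 0.1005, 0.1999]
ee_rot: [1.329, 1.127, -1.331]
force: [-3.3, 0.4, -2.9]
width: 0.165
```

Run:
```python
from h import *
rep(); s,p,R=st(); r=p[:2]-np.array([.5256,.1221]); print(np.hypot(*r),np.degrees(np.arctan2(r[1],r[0])))
ty=np.array([.165,.986]);tip=np.array([.5913,.0908]); r=p[:2]-tip; print('stand',r@np.array([.986,-.165]),r@ty)
for n in('scene','top'): 
  s=grab(n,'15')
  P=cloud(s).reshape(-1,3); r=P[:,:2]-tip; a,b=r@np.array([.986,-.165]),r@ty
  k=(a>-.05)&(a<.03)&(b>-.01)&(b<.05)&(P[:,2]>.145)&(P[:,2]<.19)
  for lo in(-.05,-.03,-.01,.01):
    j=k&(a>lo)&(a<lo+.02)
    if j.any(): print(n,lo,j.sum(),b[j].min().round(4),b[j].max().round(4),P[j][:,2].max().round(4))
  if n=='scene': cv2.imwrite('pics/sc15.png',cv2.resize(s['img'][140:290,250:400],None,fx=4,fy=4))
```

```text
t 17.88 pos [0.6618 0.1005 0.1999] x [-0.001 -0.    -1.   ] jaw yaw -99.5 F [-3.3  0.4 -2.9] w 0.165 j7 -1.45
0.1378665091316124 -9.026823802802399
stand 0.06787719075303342 0.02115955105004519
top -0.05 28 0.0164 0.0266 0.1709
top -0.03 29 0.0162 0.0267 0.1724
top -0.01 43 -0.0099 0.0266 0.1763
top 0.01 27 0.0165 0.0272 0.1814
```

View pics/sc15.png

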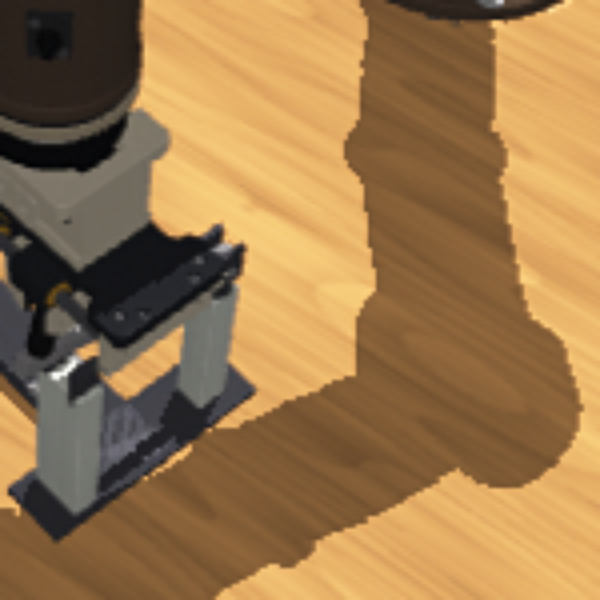

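The bar lies over the notch: its centre is at y 21.6 mm and the notch at about 20.5 mm, with 4 mm of play each side. I'll lower it along the arc.

{"name": "move_arm", "arguments": {"steps": "0.004 0.002 0.001 0 255; 0.0075 0.0038 0.001 0 255; 0.011 0.0052 0.001 0 255; 0.0147 0.0066 0.001 0 255; 0.018 0.0078 0.001 0 255; 0.0215 0.0089 0.001 0 255; 0.025 0.01 0.001 0 255; 0.028 0.0107 0.001 0 255; 0.03 0.0112 0.001 0 255; 0.03 0.0112 0.001 0 255"}}

```text
clock: 18.82
position: [0.6745, 0.0988, 0.1701]
ee_rot: [1.327, 1.127, -1.325]
force: [4.5, 1.5, -0.1]
width: 0.166
```

Run:
```python
from h import *
rep()
tip=np.array([.5913,.0908]);ty=np.array([.165,.986])
P=cloud(grab('top','16')).reshape(-1,3); r=P[:,:2]-tip; a,b=r@np.array([.986,-.165]),r@ty
k=(a>-.05)&(a<.06)&(b>-.01)&(b<.05)&(P[:,2]>.14)&(P[:,2]<.19)
for lo in(-.05,-.03,-.01,.01,.03):
    j=k&(a>lo)&(a<lo+.02)&(b>.012)&(b<.03)
    if j.any(): print(lo,j.sum(),b[j].min().round(4),b[j].max().round(4),np.median(P[j][:,2]).round(4))
```

```text
t 18.82 pos [0.6745 0.0988 0.1701] x [ 0.002 -0.001 -1.   ] jaw yaw -99.2 F [ 4.5  1.5 -0.1] w 0.166 j7 -1.43
-0.05 28 0.0163 0.026 0.1555
-0.03 26 0.0165 0.0264 0.1558
-0.01 25 0.0163 0.0257 0.1555
0.01 27 0.0157 0.0261 0.1564
0.03 27 0.016 0.0299 0.1544
```

The bar is level in the notch. Releasing.

{"name": "move_arm", "arguments": {"steps": "0 0 0 0 200; 0 0 0 0 150; 0 0 0 0 120; 0 0 0 0 110; 0 0 0 0 110; 0 0 0 0 110; 0 0 0 0 110"}}

```text
clock: 19.45
position: [0.6733, 0.0992, 0.1699]
ee_rot: [1.326, 1.129, -1.326]
force: [1.0, -0.6, -0.1]
width: 0.561
```

{"name": "move_arm", "arguments": {"steps": "-0.01 0 0 0 110; -0.03 0 0 0 110; -0.06 0 0 0 110; -0.1 0 0 0 110; -0.14 0.01 0 0 110; -0.16 0.04 0 0 110; -0.16 0.08 0 0 110; -0.16 0.1 0 0 110; -0.16 0.1 0 0 110"}}

```text
clock: 20.2
position: [0.7744, 0.081, 0.3289]
ee_rot: [1.326, 1.127, -1.329]
force: [-0.1, -0.0, -0.4]
width: 0.571
```

Run:
```python
from h import *
rep()
tip=np.array([.5913,.0908]);ty=np.array([.165,.986])
for n in('top','scene'):
  s=grab(n,'17');P=cloud(s).reshape(-1,3); r=P[:,:2]-tip; a,b=r@np.array([.986,-.165]),r@ty
  for lo in(-.05,-.03,-.01,.01,.03,.05,.085):
    j=(a>lo)&(a<lo+.02)&(b>.010)&(b<.032)&(P[:,2]>.13)&(P[:,2]<.19)
    if j.any(): print(n,lo,j.sum(),b[j].min().round(4),b[j].max().round(4),np.median(P[j][:,2]).round(4))
  for z0,z1 in ((.06,.085),(.1,.14),(.175,.215)):
    k=(abs(a)<.035)&(b>-.198)&(b<-.13)&(P[:,2]>z0)&(P[:,2]<z1)
    if k.any(): print(n,'caddy',z0,k.sum(),a[k].min().round(4),a[k].max().round(4),b[k].min().round(4),b[k].max().round(4),P[k][:,2].max().round(4))
s=load('scene','17');cv2.imwrite('pics/sc17.png',cv2.resize(s['img'][80:290,130:400],None,fx=2.8,fy=2.8))
```

```text
t 20.2 pos [0.7744 0.081  0.3289] x [-0.    -0.002 -1.   ] jaw yaw -99.3 F [-0.1 -0.  -0.4] w 0.571 j7 -1.54
top -0.05 27 0.0161 0.0261 0.1548
top -0.03 25 0.0163 0.0266 0.1552
top -0.01 26 0.0162 0.0259 0.1555
top 0.01 26 0.0162 0.0265 0.1558
top 0.03 41 0.0103 0.0316 0.155
top 0.05 36 0.0103 0.032 0.1552
top caddy 0.06 59 -0.0308 0.0236 -0.1972 -0.1556 0.085
top caddy 0.1 14 -0.0295 0.0268 -0.1853 -0.1749 0.1399
top caddy 0.175 57 -0.0134 0.0184 -0.1864 -0.1745 0.2102
scene -0.05 45 0.0165 0.0282 0.1573
scene -0.03 42 0.0168 0.0286 0.1576
scene -0.01 46 0.0172 0.0284 0.1576
scene 0.01 46 0.0172 0.0284 0.1569
scene 0.03 67 0.0103 0.031 0.1594
scene 0.05 82 0.0102 0.032 0.1579
scene 0.085 46 0.0183 0.0283 0.1607
```

View pics/sc17.png

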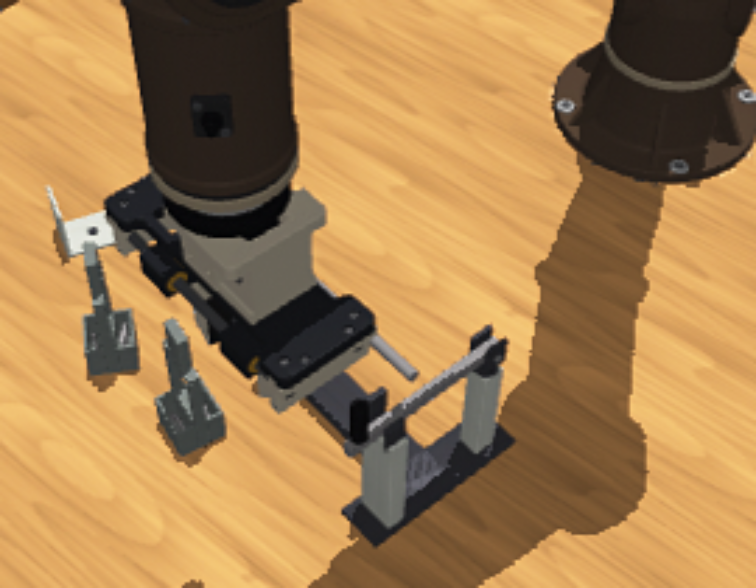

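View pics/top_17.png

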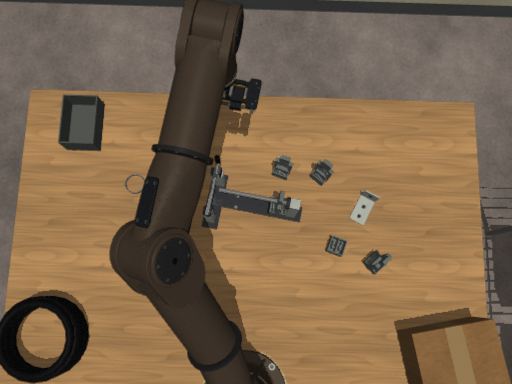

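Top view: the bar at about (215,190) is level in the notch, the caddy hangs near the collar at about (280,203), and the ring, bracket and bin have not moved. The arm is clear, so I'm handing in.

Run:
```python
from h import *
rep(); print(arm.sign_off())
```

```text
t 20.3 pos [0.7722 0.082  0.3297] x [-0.001 -0.001 -1.   ] jaw yaw -99.2 F [ 0.1 -0.1  0.9] w 0.57 j7 -1.54
the job is handed in; nothing more can be done
None
```

The caddy is hanging on the rail by the stop collar and the gate is closed. I handed the job in at 20.3 s; no verdict was reported.

- **Caddy:** I took the one nearest the base by its tab and carried it level over to the open end. I threaded it with almost no contact force, rested it on the rail and let go. In the last pictures it hangs upright with its loop about 20 mm from the collar face (limit 35 mm).
- **Latch:** I lifted the bar by its handle to about 0.21 rad, swung it in over the outer lip and lowered it. The last top view shows its slope within about 0.01 rad of level and its middle about 21 mm beyond the rail's end, close to the nominal 20 mm.
- **Bystanders:** The plain bin, bracket and clamp ring look unmoved in the top view; I did not measure them. The gripper was clear of everything, with force readings near zero.
- **Disagreement:** The two cameras differ by 1 to 3 mm, which fits their calibration. The caddy was hidden by the arm in the last scene view, so its final check rests on the top view and an earlier scene picture.

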